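Close the glue press and tuck the guard strip under its lip

TASK

Swing the open cover of the wooden glue press down until it is fully shut on the lower half. Then pick up the copper guard strip by its wooden rib, lay it on the press's front board midway between the two red lines and slide its long free edge fully home under the cover's overhanging metal lip, without lifting the cover. Finish holding the strip by the rib and pressing it down flat and firmly on the board (don't let go); leave everything else on the table where it is.

Things in the scene. Friction and masses are not known exactly. Their poses are not given: they have to be found in the camera images.
- lip (a point): Point on the glue press (fixed to the table): on its front board's top face (16 mm above the table), straight below the middle of the shut cover's lip front edge. x points in under the lip, y left along the lip, z up. Cover shut, the slot under the lip is 7 mm high, 190 mm wide, 22 mm deep to a wooden stop. The lip is aluminium, 4 mm thick, from x = 0 to 22 mm.
- hinge (a point): Middle of the cover's hinge axis, which runs along y: 140 mm behind point lip (+x) and 7 mm above the board's top; same axes. The press's lower half is a 7 mm high wooden frame on the board, 190 mm wide, from x = 22 to 140 mm of point lip.
- cover (a joint): Cover angle in rad: 0 shut, grows as the lip end swings up and back; starts 0.45 to 0.85. Flat wooden lid 118 mm long from the hinge, then a bevel down to the lip, 190 mm wide, top face 18 mm above the hinge plane, 0.16 kg. Stiff hinge (0.17 N m): it stays where left; a few N down on its top, 40 to 55 mm level from the hinge, shuts it. About 2 N up at the lip lifts it.
- rib (a point): Centre of the strip's dark wooden grip rib, 17 mm above the strip's underside. The rib runs along y: 14 mm wide (x), 90 mm long, from 4 to 30 mm above the underside. The plate reaches 70 mm from here toward +x (the free edge to be tucked) and 15 mm toward -x. Axes: x toward the free edge, y along the rib, z up.
- edge_left (a point): Left end (+y) of the strip's free edge, half-way through the plate: 70 mm in x, +55 mm in y and -15 mm in z from point rib, in its axes.
- edge_right (a point): Right end (-y) of the strip's free edge: 70 mm in x, -55 mm in y and -15 mm in z from point rib.
- apron: Plywood base board of the press, 190 mm wide, 16 mm thick, from x = -115 mm (bare front board with two red lines along x at y = -75 and +75 mm) to +147 mm; origin on the table straight below point lip, same axes.
- strip: Guard strip, loose, about 0.12 kg: copper plate 4 mm thick, 85 mm (x) by 110 mm (y), lying flat on the table at the left of the press, with the rib on top; origin 17 mm below point rib.
- sanding_block: wooden sanding block, 46x70x24 mm. Bystander; origin at the centre of its underside.
- machine_head_1: small white tuning-machine part, 48x31x33 mm, near the front edge of the table, left. Bystander; origin at the centre of its underside.

How it is judged:
By the outcome, as a careful person would: the job done as asked, in the order asked, and still so for the second after the job is handed in, while the arm keeps its last pose, push and grip.
It also fails if it takes over 54 s, if anything falls off the work surface, if the arm or the gripper's body presses on something with over 40 N, if the wrist force passes 120 N, or if a joint passes its speed limit or range.

ROBOT

A 6-joint arm with a two-finger parallel gripper is mounted at the origin on a cart in front of the work surface, level with it; the furniture and walls round the work are solid. World frame = base frame: x ahead of the robot, y to its left, z up, the work surface at z = 0. Lengths are in m, angles in degrees, forces in N, time in s.
With the tool pointing down it reaches from about 0.375 to 0.9 m from the base axis. Payload 3.1 kg.
Tool frame: the origin (TCP) lies at the centre of the arm's flange, where the gripper is bolted on; the fingertips stand 182 mm ahead of it and the grasp point (between the pads) lies bot.grip_point_offset ahead of it (bot.grip_point_offset is the distance from the TCP to the grasp point, in m); x points along the fingers, z is the direction in which the jaws open and shut, and the axes are right-handed (so a half turn about x gives the same grasp; the last joint's range is limited). The gripper opens to 87 mm and grips with 3 to 60 N. Pads are 19 mm wide; open, the fingers measure 117 mm over their backs; the gripper's body (75 mm by 190 mm) begins 51 mm behind the grasp point.
Start: joints at [56.522, 30.224, 82.088, -0, 67.689, -10.227], TCP at [0.247, 0.574, 0.405] pointing down, gripper open.
Joint ranges: [-176.69, 176.69], [-43.24, 126.21], [12.49, 139.97], [-82, 262], [0, 151.66], [-163.58, 163.58]. Speed limits (degrees/s): [159.86, 159.86, 180, 180, 180, 180].

INTERFACE

Orientations are given as a 3x3 rotation matrix whose columns are the frame's x, y, z axes.
In Python, from rig import bot gives the robot as it stands.
- The arm moves only by the tool step_arm, never from a script. Its argument "motion" is a list that holds one entry, the list of rows, each a list of 7 numbers: the turn, a rotation vector about the world's x, y, z in degrees, then the shift along the world's x, y, z in mm, then the finger opening in mm, from 0 to 87. A call has 1 to 12 rows; each row is the pose to reach, as a shift and turn from the pose commanded when the call began; what a row does not reach only later rows make up. A row lasts 1/12 s, in which the tool goes at most 41.7 mm and 7.16 degrees, less where a joint would pass 70% of its speed; a pose out of reach is approached as far as the arm can. A call with a gripper value outside its range is refused whole. The fingers move at their own pace and stop on an object; the grip force is fixed at half the most. Time passes only in rows, so rows that repeat a pose let the fingers close. It gives the time, the measured TCP pose, the force and the opening at its end, in the units of the state.
- bot.read_state(): the state, without advancing time (a new reading comes with each control period).
- bot.capture(name): name is "scene" or "top" or "wrist"; returns a dict with "frame" (420x560x3 uint8, red, green, blue), "range_z" (420x560 float32, m along the optical axis (not along the pixel's ray), 0 where there is no reading), "fx", "fy", "cx", "cy" (pixels), "cam_to_world" (4x4, takes a point from camera to world coordinates). Camera axes: x right, y down, z forward; pixel columns grow to the right and rows downward; lengths in m; the calibration is good to about 2 mm. A picture is of the moment at which its call begins.
- bot.hand_in(): hands the job in, once; it reports no verdict.
The state is a dict: "time_s": time; "joint_positions": joint angles; "qvel": joint speeds; "tau": joint torques, N m; "position": TCP position; "tcp_rot": TCP orientation; "force": force on the tool from outside, world axes, zero at the start; "moment": the same for the moment, N m; "opening": opening from 0.0 (shut) to 1.0 (fully open).
Only numpy, scipy, OpenCV 4.12 (cv2) and the standard library are available. Lean on these libraries where they do the work, as an engineer would, in place of code of your own. Each camera call takes 0.05 s, during which the arm holds its last target.

## Working session

There is one attempt and no reset: what is moved stays moved. The work goes in short steps, Python scripts to look and compute and a tool call to move; the robot and the scene stay as the last step left them, time stands still between calls to the robot, and variables do not carry over. Pictures are saved under pics/ and viewed, and the job is handed in when it is done.

Besides the shell and the picture viewer there is one more tool, called after "Request:" by a JSON object that holds its "op" and its "data". step_arm: Moves the arm, as the interface text tells. Its arguments: {"type":"object","properties":{"motion":{"type":"array"}},"required":["motion"]}

```bash
ls; mkdir -p pics
python3 - <<'E'
from rig import bot
import cv2,numpy as np
print(bot.grip_point_offset); s=bot.read_state(); print(s)
for n in("scene","top"):
    c=bot.capture(n); cv2.imwrite(f"pics/{n}0.png",c["frame"][:,:,::-1]); np.savez(f"/tmp/{n}0.npz",**c)
    print(n,c["fx"],c["cam_to_world"].round(3).tolist())
E
```

```text
pics
0.1635
{'time_s': 0.0, 'joint_positions': array([ 5.65216908e+01,  3.02779641e+01,  8.21544616e+01, -5.82598628e-04,
        6.76880666e+01, -1.02278551e+01]), 'qvel': array([-0.02750807,  0.03655003,  0.02655614,  0.073547  ,  0.15130185,
        0.0034662 ]), 'tau': array([-2.00201190e-03, -4.40047646e+01, -1.76591456e+01,  6.31397171e-02,
        5.80892572e-02, -1.44967553e-04]), 'position': array([0.24651353, 0.57397076, 0.40379264]), 'tcp_rot': array([[-1.15220508e-03, -9.18789400e-01,  3.94746389e-01],
       [-1.75927799e-03,  3.94747903e-01,  9.18787787e-01],
       [-9.99997789e-01,  3.64163319e-04, -2.07123651e-03]]), 'force': array([-0.65349823, -0.06230325,  0.18796734]), 'moment': array([ 0.03561306, -0.02205674,  0.06129198]), 'opening': 1.0011791731299189}
scene 407.73087264593755 [[0.564, -0.593, 0.575, 0.053], [-0.826, -0.401, 0.397, -0.139], [-0.005, -0.698, -0.716, 0.663], [0.0, 0.0, 0.0, 1.0]]
top 389.17435702622885 [[0.025, -0.996, 0.087, 0.451], [-1.0, -0.023, 0.016, 0.168], [-0.014, -0.087, -0.996, 0.901], [0.0, 0.0, 0.0, 1.0]]
```

View pics/scene0.png

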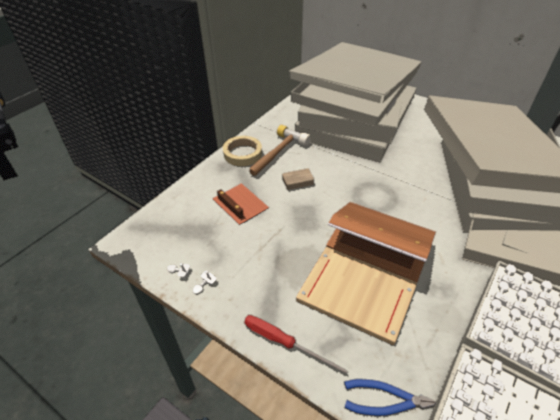

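View pics/top0.png

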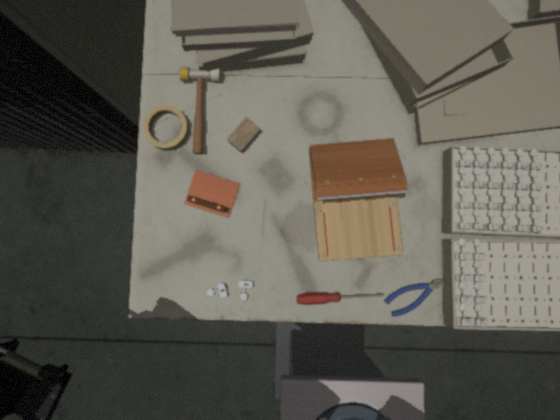

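The top view shows the press with its board at about (315-402, 195-260), red lines at columns ~324 and ~394, and the open cover above it. The strip is at about (212,193), with its rib toward the robot. The sanding block is at (243,135) and the tuners are at (215-250,288).

```bash
cat > h.py <<'E'
import numpy as np,cv2
def load(f): return dict(np.load(f))
def world(c):
    z=c["range_z"];v,u=np.mgrid[:z.shape[0],:z.shape[1]]
    P=np.stack([(u-c["cx"])/c["fx"]*z,(v-c["cy"])/c["fy"]*z,z],-1)
    M=c["cam_to_world"];W=P@M[:3,:3].T+M[:3,3];W[z==0]=np.nan
    return W
E
python3 - <<'E'
from h import *
for n in("top","scene"):
    c=load(f"/tmp/{n}0.npz");W=world(c);f=c["frame"]
    hsv=cv2.cvtColor(f,cv2.COLOR_RGB2HSV)
    if n=="top":
        rois={"strip":(175,160,250,225),"board":(305,130,412,268)}
    else: rois={"strip":(205,180,275,225),"board":(290,200,440,340)}
    for k,(a,b,d,e) in rois.items():
        w=W[b:e,a:d];img=f[b:e,a:d]
        print(n,k,"zrange",np.nanpercentile(w[...,2],[1,25,50,75,99]).round(4))
        cv2.imwrite(f"pics/{n}_{k}.png",cv2.resize(img[:,:,::-1],None,fx=5,fy=5,interpolation=cv2.INTER_CUBIC)[:600,:800])
    a,b,d,e=rois["strip"]
    sat=hsv[b:e,a:d,1]; w=W[b:e,a:d]
    m=(sat>120)
    print("strip px",m.sum()); 
    zz=w[...,2]
    mp=m&(zz<0.012); mr=(zz>0.02)&(zz<.045)
    for nm,mm in(("plate",mp),("all",m),("rib",mr)):
        if mm.sum()<5: continue
        pts=w[mm][:,:2].astype(np.float32)*1000
        print(nm,mm.sum(),cv2.minAreaRect(pts),np.median(zz[mm]))
    a,b,d,e=rois["board"]
    H=hsv[b:e,a:d];w=W[b:e,a:d];zz=w[...,2]
    mb=(abs(zz-0.016)<.004)&(H[...,1]>60)
    print("board",mb.sum(),cv2.minAreaRect(w[mb][:,:2].astype(np.float32)*1000),np.median(zz[mb]))
    g=f[b:e,a:d].astype(int)
    red=mb&(g[...,0]-g[...,1]>90)&(g[...,1]<110)
    nl,lab=cv2.connectedComponents(red.astype(np.uint8))
    for i in range(1,nl):
        p=w[lab==i]
        if len(p)>12: print("red",len(p),cv2.fitLine(p[:,:2].astype(np.float32)*1000,cv2.DIST_L2,0,.01,.01).ravel(),p.min(0).round(4),p.max(0).round(4))
E
```

```text
top strip zrange [-0.0032 -0.0002  0.0013  0.0037  0.0313]
top board zrange [-0.0025  0.0018  0.0166  0.0594  0.0936]
strip px 1501
plate 1273 ((564.0396118164062, 327.6341857910156), (106.872802734375, 80.5220718383789), 73.52365112304688) 0.004175841459267415
all 1501 ((566.7194213867188, 325.5052490234375), (104.91987609863281, 77.11925506591797), 71.72608947753906) nan
rib 249 ((536.7470703125, 336.03643798828125), (89.47704315185547, 13.979029655456543), 73.87059020996094) 0.029916233400864245
board 4936 ((535.837646484375, -4.2647857666015625), (226.30862426757812, 190.04904174804688), 5.790639400482178) 0.01636632335648086
scene strip zrange [-0.0021  0.0002  0.0016  0.0044  0.0313]
scene board zrange [-0.0017  0.0008  0.0155  0.0189  0.0932]
strip px 1131
plate 858 ((560.3087768554688, 326.7978210449219), (107.41290283203125, 82.78152465820312), 73.1112060546875) 0.004472892744524892
all 1131 ((560.5591430664062, 327.4895324707031), (106.20184326171875, 82.67987060546875), 73.32408142089844) nan
rib 232 ((535.377197265625, 334.7854309082031), (89.8694076538086, 15.122824668884277), 72.56433868408203) 0.029580192065622846
board 6684 ((478.7603759765625, -10.858184814453125), (266.1013488769531, 190.96446228027344), 6.547580718994141) 0.016631638793547787
```

Run:
```python
from h import *
c=load("/tmp/top0.npz");W=world(c)
for u in(325,358,392):
    for v in range(135,265,5): print(u,v,(W[v,u]*1000).round(0),c["frame"][v,u])
```

```text
325 135 [708.  66.   1.] [127 123 112]
325 140 [696.  66.  -0.] [142 138 127]
325 145 [673.  70.  42.] [107  73  51]
325 150 [661.  71.  47.] [108  71  51]
325 155 [647.  72.  56.] [116  80  54]
325 160 [635.  72.  64.] [114  79  53]
325 165 [623.  73.  67.] [111  75  51]
325 170 [611.  73.  71.] [114  79  56]
325 175 [599.  74.  79.] [112  76  48]
325 180 [587.  74.  86.] [119  83  55]
325 185 [575.  75.  93.] [122  84  55]
325 190 [564.  75.  94.] [131  91  59]
325 195 [nan nan nan] [129  91  64]
325 200 [552.  66.  20.] [86 72 60]
325 205 [541.  66.  17.] [163 141 106]
325 210 [530.  65.  16.] [164 142 107]
325 215 [518.  65.  16.] [155 124  93]
325 220 [507.  65.  17.] [152 120  90]
325 225 [495.  65.  17.] [146 101  76]
325 230 [484.  65.  21.] [142  94  69]
325 235 [473.  65.  18.] [143 103  78]
325 240 [461.  65.  17.] [146 110  83]
325 245 [450.  65.  17.] [152 123  92]
325 250 [439.  64.  14.] [154 130  98]
325 255 [428.  64.  15.] [152 131 102]
325 260 [416.  64.  15.] [144 127 102]
358 135 [710. -12.   0.] [142 138 127]
358 140 [698. -12.  -1.] [137 128 115]
358 145 [674. 
[... 1229 characters left out ...]
]
392 175 [600. -66.  89.] [121  90  52]
392 180 [589. -64.  94.] [119  82  54]
392 185 [578. -64.  93.] [125  86  59]
392 190 [568. -65.  89.] [120  87  65]
392 195 [568. -87.  15.] [80 67 50]
392 200 [556. -86.  17.] [159 136 103]
392 205 [544. -86.  16.] [148 132 104]
392 210 [533. -86.  17.] [156 133 101]
392 215 [522. -86.  18.] [155 132 100]
392 220 [510. -87.  15.] [150 120  92]
392 225 [499. -87.  14.] [145 111  84]
392 230 [488. -87.  15.] [138  90  68]
392 235 [476. -86.  18.] [136  91  73]
392 240 [465. -86.  17.] [145 109  81]
392 245 [454. -86.  18.] [146 115  85]
392 250 [443. -86.  16.] [153 129  96]
392 255 [431. -86.  17.] [141 128 107]
392 260 [420. -91.  -1.] [133 130 119]
```

```bash
cat >> h.py <<'E'
def rect(c,z,x0,x1,y0,y1,s=0.5):
    """top-down image: col -> -y, row -> -x ; s mm/px, mm bounds"""
    M=np.linalg.inv(c["cam_to_world"]);K=np.array([[c["fx"],0,c["cx"]],[0,c["fy"],c["cy"]],[0,0,1]])
    # world (x,y,z)= (x1-s*r, y1-s*q)
    A=np.array([[0,-s,x1],[-s,0,y1],[0,0,z],[0,0,1000.]])/1000
    H=K@(M@A)[:3]
    w=int((y1-y0)/s);h=int((x1-x0)/s)
    return cv2.warpPerspective(c["frame"],np.linalg.inv(H),(w,h),flags=cv2.INTER_CUBIC)
E
python3 - <<'E'
from h import *
for n in("top","scene"):
    c=load(f"/tmp/{n}0.npz")
    im=rect(c,16,390,570,-130,120,.5)[:,:,::-1]
    for k in range(0,im.shape[0],40): im=cv2.putText(np.ascontiguousarray(im),str(int(570-k*.5)),(0,k+5),0,.4,(255,255,255))
    cv2.imwrite(f"pics/r_{n}_b.png",im)
    im=rect(c,4,480,640,250,410,.4)[:,:,::-1];cv2.imwrite(f"pics/r_{n}_s.png",im)
a=[cv2.imread(f"pics/r_{n}_b.png") for n in("top","scene")]
b=[cv2.imread(f"pics/r_{n}_s.png") for n in("top","scene")]
cv2.imwrite("pics/rb.png",cv2.resize(np.vstack(a),None,fx=.8,fy=.8)); cv2.imwrite("pics/rs.png",np.hstack(b))
E
```

```text
(no output)
```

View pics/rb.png

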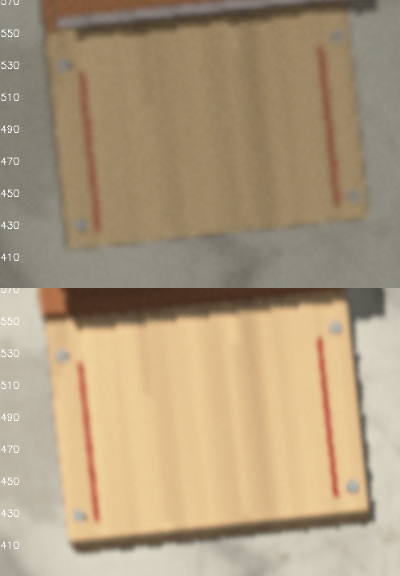

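View pics/rs.png

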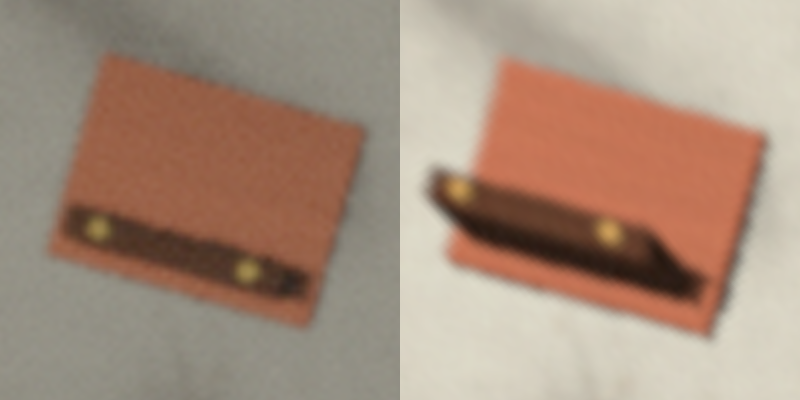

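Run:
```python
from h import *
def fitline(im,p,q,half=6,s=.4):
    pass
def edge(c,z,P,Q,mode="grad",half=7):
    # P,Q world mm endpoints of approx edge on plane z; sample normals
    M=np.linalg.inv(c["cam_to_world"])
    P=np.array(P,float);Q=np.array(Q,float);d=(Q-P)/np.linalg.norm(Q-P);n=np.array([-d[1],d[0]])
    T=np.linspace(.12,.88,40);O=np.arange(-half,half+.01,.25)
    G=P+T[:,None,None]*(Q-P)+O[None,:,None]*n
    X=np.concatenate([G/1000,np.full(G.shape[:2]+(1,),z/1000.),np.ones(G.shape[:2]+(1,))],-1)@M.T
    u=(X[...,0]/X[...,2]*c["fx"]+c["cx"]).astype(np.float32);v=(X[...,1]/X[...,2]*c["fy"]+c["cy"]).astype(np.float32)
    f=cv2.remap(c["frame"].astype(np.float32),u,v,cv2.INTER_CUBIC)
    if mode=="grad":
        f=cv2.GaussianBlur(f,(0,0),sigmaX=3,sigmaY=1);g=np.linalg.norm(np.gradient(f,axis=1),axis=-1)
    else:
        g=cv2.GaussianBlur(f[...,0]-f[...,1],(0,0),sigmaX=3,sigmaY=1); 
    o=O[g.argmax(1)];pts=(P+T[:,None]*(Q-P)+o[:,None]*n).astype(np.float32)
    l=cv2.fitLine(pts,cv2.DIST_HUBER,0,.01,.01).ravel()
    if np.dot(l[:2],d)<0:l[:2]*=-1
    return l, o.std()
for n in("top","scene"):
    c=load(f"/tmp/{n}0.npz")
    print(n)
    # board
    S=lambda col,row:(570-row/.8*.5,120-col/.8*.5)
    off=0 if n=="top" else 288
    R={}
    for nm,a,b,m in(("redL",(97,230),(81,73),"r"),("redR",(337,207),(320,47),"r"),("left",(68,247),(48,40),"grad"),("right",(367,217),(350,30),"grad"),("front",(68,247),(367,217),"grad")):
        l,s=edge(c,16,S(*a),S(*b),m); R[nm]=l
        print(nm,np.degrees(np.arctan2(l[1],l[0])).round(2),l[2:].round(1),s.round(2))
    S=lambda col,row:(640-row*.4,410-col*.4)
    for nm,a,b in(("left",(50,252),(107,55)),("right",(310,325),(363,128)),("back",(50,252),(310,325)),("free",(107,55),(363,128))):
        z=4
        l,s=edge(c,z,S(*a),S(*b));print("strip",nm,np.degrees(np.arctan2(l[1],l[0])).round(2),l[2:].round(1),s.round(2))
```

```text
top
redL 6.47 [474.2  63.9] 0.33
redR 5.91 [492.8 -85.2] 0.29
left 4.57 [483.   84.5] 1.71
right 6.15 [ 493.2 -105.3] 0.75
front -83.78 [423.4 -13.4] 1.11
strip left -14.8 [580.7 379.4] 0.87
strip right -16.57 [549.  273.8] 0.56
strip back -105.68 [531.7 342.8] 0.09
strip free -105.97 [604.4 315.1] 0.29
scene
redL 6.07 [475.8  65. ] 0.12
redR 6.04 [496.4 -83.7] 0.12
left 5.7 [470.6  83.9] 1.02
right 6.34 [ 495.6 -107. ] 0.83
front -83.94 [421.1 -14.1] 0.28
strip left -15.58 [581.8 378.6] 1.49
strip right -14.95 [543.5 272.6] 0.25
strip back -105.51 [518.9 336.3] 3.16
strip free -106.28 [600.2 309.6] 0.28
```

Request:
{"op": "step_arm", "data": {"motion": [[[0, 0, -5, 22, -33, 0, 0], [0, 0, -10, 44, -66, 0, 0], [0, 0, -15, 66, -99, 0, 0], [0, 0, -20, 88, -132, 0, 0], [0, 0, -25, 110, -165, 0, 0], [0, 0, -30, 132, -198, 0, 0], [0, 0, -35, 154, -231, 0, 0], [0, 0, -40, 176, -264, 0, 0], [0, 0, -45, 198, -297, 0, 0], [0, 0, -50, 220, -330, 0, 0], [0, 0, -55, 242, -363, 0, 0], [0, 0, -60.6, 264, -396, 0, 0]]]}}

```text
time_s: 1.1
position: [0.5112, 0.1764, 0.4045]
tcp_rot: [[-0.001, -0.103, 0.995], [0.0, 0.995, 0.103], [-1.0, 0.0, -0.001]]
force: [0.8, 0.5, 0.2]
opening: 0.173
```

Request:
{"op": "step_arm", "data": {"motion": [[[0, 0, 0, 24, -35, 0, 0], [0, 0, 0, 48, -70, 0, 0], [0, 0, 0, 72, -105, 0, 0], [0, 0, 0, 96, -140, -20, 0], [0, 0, 0, 119, -172, -50, 0], [0, 0, 0, 119, -172, -75, 0], [0, 0, 0, 119, -172, -90, 0], [0, 0, 0, 119, -172, -90, 0]]]}}

```text
time_s: 1.77
position: [0.6284, 0.005, 0.3097]
tcp_rot: [[-0.01, -0.105, 0.994], [0.002, 0.994, 0.105], [-1.0, 0.003, -0.01]]
force: [-1.5, -0.2, -0.0]
opening: 0.005
```

Run:
```python
from rig import bot
import cv2,numpy as np
s=bot.read_state(); print(s["position"],s["tcp_rot"].round(3),s["force"],s["joint_positions"])
c=bot.capture("scene"); cv2.imwrite("pics/scene1.png",c["frame"][:,:,::-1])
```

```text
[0.62838836 0.00498764 0.30969039] [[-0.01  -0.105  0.994]
 [ 0.002  0.994  0.105]
 [-1.     0.003 -0.01 ]] [-1.53248375 -0.18976868 -0.0494783 ] [-9.71937363e+00  3.71089200e+01  8.61392264e+01  1.24260273e-03
  5.73355227e+01 -1.57361437e+01]
```

View pics/scene1.png

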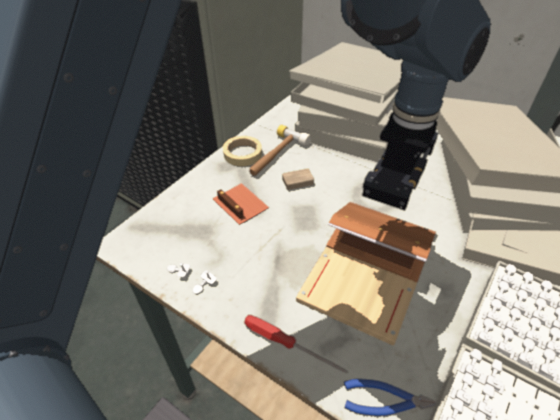

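The scene view shows the gripper closed above the rear part of the open cover, at about (395,190), and nothing else has been touched. I'll lower it slowly.

Request:
{"op": "step_arm", "data": {"motion": [[[0, 0, 0, 0, 0, -20, 0], [0, 0, 0, 0, 0, -35, 0], [0, 0, 0, 0, 0, -45, 0], [0, 0, 0, 0, 0, -50, 0], [0, 0, 0, 0, 0, -54, 0], [0, 0, 0, 0, 0, -58, 0], [0, 0, 0, 0, 0, -62, 0], [0, 0, 0, 0, 0, -66, 0]]]}}

```text
time_s: 2.48
position: [0.63, 0.0063, 0.2495]
tcp_rot: [[0.002, -0.107, 0.994], [-0.0, 0.994, 0.107], [-1.0, -0.0, 0.002]]
force: [-0.8, 0.3, 2.9]
opening: 0.005
```

Request:
{"op": "step_arm", "data": {"motion": [[[0, 0, 0, 0, 0, -3, 0], [0, 0, 0, 0, 0, -6, 0], [0, 0, 0, 0, 0, -9, 0], [0, 0, 0, 0, 0, -12, 0], [0, 0, 0, 0, 0, -14, 0], [0, 0, 0, 0, 0, -16, 0]]]}}

```text
time_s: 2.98
position: [0.6295, 0.0062, 0.2324]
tcp_rot: [[-0.001, -0.107, 0.994], [0.0, 0.994, 0.107], [-1.0, 0.0, -0.001]]
force: [-2.0, 0.3, 2.4]
opening: 0.011
```

Request:
{"op": "step_arm", "data": {"motion": [[[0, 0, 0, 0, 0, -2, 0], [0, 0, 0, 0, 0, -4, 0], [0, 0, 0, 0, 0, -6, 0], [0, 0, 0, 0, 0, -8, 0], [0, 0, 0, 0, 0, -9, 0], [0, 0, 0, 0, 0, -10, 0], [0, 0, 0, 0, 0, -11, 0]]]}}

```text
time_s: 3.57
position: [0.6295, 0.0063, 0.2235]
tcp_rot: [[-0.001, -0.107, 0.994], [-0.0, 0.994, 0.107], [-1.0, -0.0, -0.001]]
force: [-6.8, -0.2, 19.8]
opening: 0.006
```

Request:
{"op": "step_arm", "data": {"motion": [[[0, 0, 0, 0, 0, 5, 0], [0, 0, 0, 0, 0, 20, 0], [0, 0, 0, 0, 0, 50, 0], [0, 0, -2, -8, 27, 80, 10], [0, 0, -4, -18, 62, 90, 20], [0, 0, -7, -28, 97, 90, 30], [0, 0, -10, -38, 132, 90, 40], [0, 0, -13, -48, 167, 90, 40], [0, 0, -16, -58, 202, 90, 40], [0, 0, -19, -68, 237, 90, 40], [0, 0, -22, -78, 272, 90, 40], [0, 0, -22, -88, 307, 90, 40]]]}}

```text
time_s: 4.57
position: [0.5413, 0.3151, 0.3117]
tcp_rot: [[0.001, 0.275, 0.961], [0.001, 0.961, -0.275], [-1.0, 0.001, 0.001]]
force: [0.4, 0.2, 0.3]
opening: 0.452
```

Request:
{"op": "step_arm", "data": {"motion": [[[0, 0, 0, -5, 22, 0, 40], [0, 0, 0, -5, 22, 0, 40], [0, 0, 0, -5, 22, 0, 40]]]}}

```text
time_s: 4.82
position: [0.5362, 0.3367, 0.3115]
tcp_rot: [[0.001, 0.27, 0.963], [0.0, 0.963, -0.27], [-1.0, 0.0, 0.001]]
force: [-0.5, -0.8, -0.9]
opening: 0.46
```

Run:
```python
from rig import bot
import cv2,numpy as np
from h import *
s=bot.read_state(); print(s["position"],s["tcp_rot"].round(3),s["force"],s["opening"])
o=[]
for n in("scene","top","wrist"):
    c=bot.capture(n); np.savez(f"/tmp/{n}1.npz",**c); cv2.imwrite(f"pics/{n}2.png",c["frame"][:,:,::-1])
    o.append(cv2.resize(c["frame"][:,:,::-1],(400,300)))
cv2.imwrite("pics/all2.png",np.vstack([np.hstack(o[:2]),np.hstack([o[2],o[2]*0])]))
c=load("/tmp/top1.npz");W=world(c)
for u in(325,358,392):
    for v in range(140,222,4): print(u,v,(W[v,u]*1000).round(0).tolist(),c["frame"][v,u].tolist())
```

```text
[0.53623018 0.33672392 0.31154078] [[ 0.001  0.27   0.963]
 [ 0.     0.963 -0.27 ]
 [-1.     0.     0.001]] [-0.52830777 -0.78535207 -0.92779057] 0.4603485720688466
325 140 [697.0, 66.0, -0.0] [170, 165, 154]
325 144 [687.0, 66.0, -1.0] [170, 158, 135]
325 148 [667.0, 70.0, 41.0] [147, 105, 72]
325 152 [658.0, 70.0, 42.0] [149, 105, 71]
325 156 [648.0, 70.0, 43.0] [148, 105, 70]
325 160 [639.0, 70.0, 42.0] [158, 113, 81]
325 164 [630.0, 70.0, 42.0] [156, 109, 77]
325 168 [622.0, 69.0, 39.0] [149, 103, 69]
325 172 [613.0, 69.0, 39.0] [150, 106, 73]
325 176 [603.0, 69.0, 42.0] [143, 99, 69]
325 180 [595.0, 69.0, 40.0] [148, 103, 70]
325 184 [586.0, 69.0, 39.0] [151, 107, 73]
325 188 [576.0, 69.0, 44.0] [152, 108, 74]
325 192 [567.0, 69.0, 43.0] [167, 126, 82]
325 196 [558.0, 69.0, 42.0] [170, 129, 82]
325 200 [550.0, 68.0, 37.0] [138, 97, 67]
325 204 [542.0, 67.0, 32.0] [137, 96, 64]
325 208 [533.0, 67.0, 28.0] [180, 170, 164]
325 212 [525.0, 65.0, 15.0] [189, 162, 125]
325 216 [516.0, 65.0, 17.0] [185, 150, 115]
325 220 [507.0, 65.0, 14.0] [182, 145, 112]
358 140 [698.0, -11.0, 1.0] [
[... 1108 characters left out ...]
0 [643.0, -80.0, 40.0] [154, 110, 76]
392 164 [634.0, -79.0, 42.0] [154, 108, 73]
392 168 [625.0, -80.0, 40.0] [150, 105, 72]
392 172 [616.0, -80.0, 40.0] [153, 108, 74]
392 176 [606.0, -78.0, 44.0] [151, 106, 72]
392 180 [598.0, -79.0, 41.0] [143, 100, 70]
392 184 [589.0, -80.0, 40.0] [152, 108, 76]
392 188 [580.0, -79.0, 41.0] [151, 106, 72]
392 192 [571.0, -79.0, 42.0] [148, 105, 71]
392 196 [563.0, -81.0, 36.0] [135, 95, 64]
392 200 [554.0, -82.0, 30.0] [130, 94, 68]
392 204 [547.0, -86.0, 17.0] [160, 147, 134]
392 208 [538.0, -86.0, 16.0] [186, 161, 124]
392 212 [528.0, -86.0, 19.0] [185, 160, 123]
392 216 [520.0, -87.0, 15.0] [182, 156, 119]
392 220 [510.0, -87.0, 14.0] [177, 142, 110]
```

View pics/all2.png

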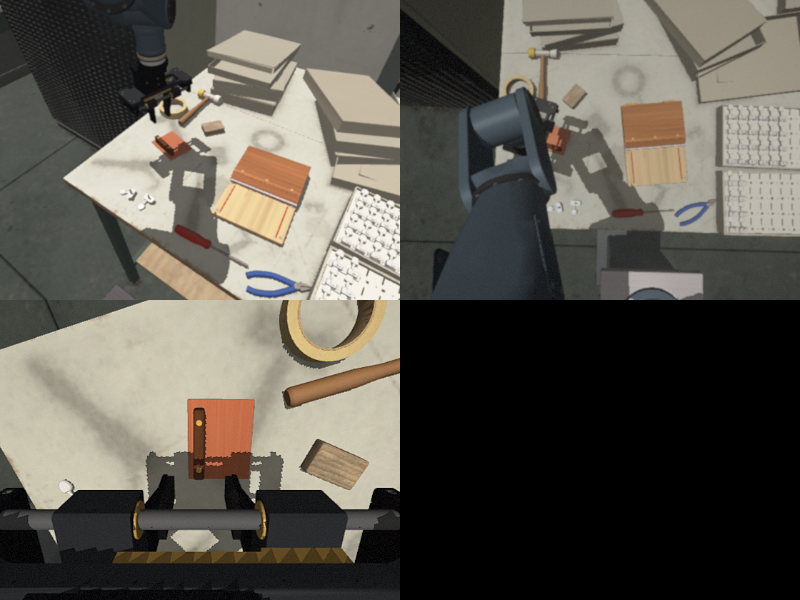

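The cover is shut: its top face reads about z=41 mm along its whole length. The wrist view shows the strip under the open fingers. Next I'll refine the lip edge and rib positions.

Run:
```python
from h import *
c=load("/tmp/wrist1.npz");W=world(c)*1000;z=W[...,2]
near=(abs(W[...,0]-550)<90)&(abs(W[...,1]-327)<90)
hsv=cv2.cvtColor(c["frame"],cv2.COLOR_RGB2HSV)
m=near&(z>24)&(z<38); print("rib",m.sum(),cv2.minAreaRect(W[m][:,:2].astype(np.float32)),np.median(z[m]))
m=near&(hsv[...,1]>115)&(z<20)&(z>-5); print("plate",m.sum(),cv2.minAreaRect(W[m][:,:2].astype(np.float32)),np.median(z[m]))
ex=np.array([.9943,.1063]);ey=np.array([-.1063,.9943])
for n in("top","scene"):
    c=load(f"/tmp/{n}1.npz")
    im=rect(c,27,500,590,-110,90,.25); cv2.imwrite(f"pics/lip_{n}.png",im[:,:,::-1])
a=np.vstack([cv2.imread(f"pics/lip_{n}.png")[:300] for n in("top","scene")]);cv2.imwrite("pics/lip.png",a)
print(a.shape)
```

```text
rib 1568 ((538.3252563476562, 337.640869140625), (88.90092468261719, 13.761927604675293), 73.91387939453125) 30.262652600947405
plate 8186 ((564.209716796875, 329.91748046875), (108.58653259277344, 84.56515502929688), 74.01104736328125) 4.557076503024504
(600, 800, 3)
```

View pics/lip.png

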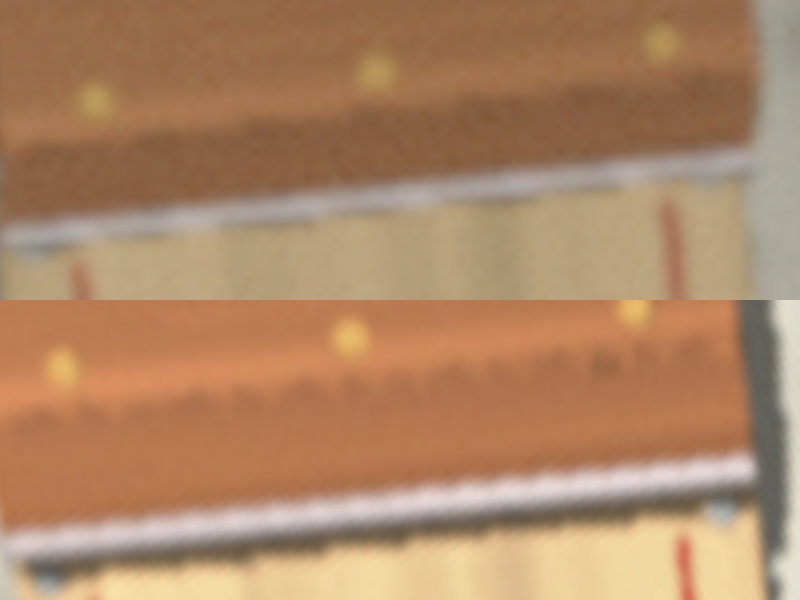

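Request:
{"op": "step_arm", "data": {"motion": [[[0, 0, -0.3, 0.5, 0, -30, 40], [0, 0, -0.3, 0.5, 0, -60, 40], [0, 0, -0.3, 0.5, 0, -85, 40], [0, 0, -0.3, 0.5, 0, -100, 40], [0, 0, -0.3, 0.5, 0, -110, 40], [0, 0, -0.3, 0.5, 0, -117, 40], [0, 0, -0.3, 0.5, 0, -122, 40], [0, 0, -0.3, 0.5, 0, -122, 40], [0, 0, -0.3, 0.5, 0, -122, 40]]]}}

```text
time_s: 5.72
position: [0.5377, 0.3351, 0.1904]
tcp_rot: [[0.001, 0.279, 0.96], [0.001, 0.96, -0.279], [-1.0, 0.001, 0.001]]
force: [0.0, 0.1, -0.1]
opening: 0.461
```

Request:
{"op": "step_arm", "data": {"motion": [[[0, 0, 0, 0, 0, 0, 0], [0, 0, 0, 0, 0, 0, 0], [0, 0, 0, 0, 0, 0, 0], [0, 0, 0, 0, 0, 0, 0], [0, 0, 0, 0, 0, 0, 0], [0, 0, 0, 0, 0, 0, 0], [0, 0, 0, 0, 0, 0, 0], [0, 0, 0, 0, 0, 0, 0]]]}}

```text
time_s: 6.38
position: [0.5371, 0.3354, 0.1901]
tcp_rot: [[0.0, 0.278, 0.961], [0.0, 0.961, -0.278], [-1.0, 0.0, 0.0]]
force: [-0.0, 0.9, 3.6]
opening: 0.16
```

Request:
{"op": "step_arm", "data": {"motion": [[[0, 0, 0, 0, 0, 5, 0], [0, 0, 0, 0, 0, 15, 0], [0, 0, 0, 0, 0, 35, 0], [0, 0, 0, 0, 0, 60, 0], [0, 0, 2, -6, -25, 60, 0], [0, 0, 5, -14, -60, 60, 0], [0, 0, 8, -22, -95, 60, 0], [0, 0, 11, -30, -130, 60, 0], [0, 0, 14, -38, -165, 60, 0], [0, 0, 17, -46, -200, 60, 0], [0, 0, 20, -54, -235, 60, 0], [0, 0, 22.2, -62, -270, 60, 0]]]}}

```text
time_s: 7.38
position: [0.4747, 0.0638, 0.2504]
tcp_rot: [[0.001, -0.108, 0.994], [-0.0, 0.994, 0.108], [-1.0, -0.0, 0.001]]
force: [0.3, -0.3, -1.6]
opening: 0.158
```

Request:
{"op": "step_arm", "data": {"motion": [[[0, 0, 0, -8, -35, 0, 0], [0, 0, 0, -14, -60, 0, 0], [0, 0, 0, -19, -78, 0, 0], [0, 0, 0, -19, -78, -5, 0], [0, 0, 0, -19, -78, -15, 0], [0, 0, 0, -19, -78, -20, 0], [0, 0, 0, -19, -78, -20, 0], [0, 0, 0, -19, -78, -20, 0]]]}}

```text
time_s: 8.05
position: [0.4563, -0.0122, 0.2296]
tcp_rot: [[-0.001, -0.106, 0.994], [0.0, 0.994, 0.106], [-1.0, 0.0, -0.001]]
force: [-0.2, 0.2, -1.4]
opening: 0.159
```

Run:
```python
from rig import bot
import cv2,numpy as np
from h import *
s=bot.read_state(); print(s["position"],s["tcp_rot"].round(4),s["force"],s["opening"])
o=[]
for n in("scene","top","wrist"):
    c=bot.capture(n); np.savez(f"/tmp/{n}3.npz",**c); cv2.imwrite(f"pics/{n}3.png",c["frame"][:,:,::-1])
    o.append(cv2.resize(c["frame"][:,:,::-1],(400,300)))
cv2.imwrite("pics/all3.png",np.vstack([np.hstack(o[:2]),np.hstack([o[2],o[2]*0])]))
```

```text
[ 0.4562573  -0.01215132  0.22962317] [[-6.000e-04 -1.064e-01  9.943e-01]
 [ 2.000e-04  9.943e-01  1.064e-01]
 [-1.000e+00  3.000e-04 -6.000e-04]] [-0.15976742  0.1998337  -1.37899049] 0.15866947067878925
```

View pics/all3.png

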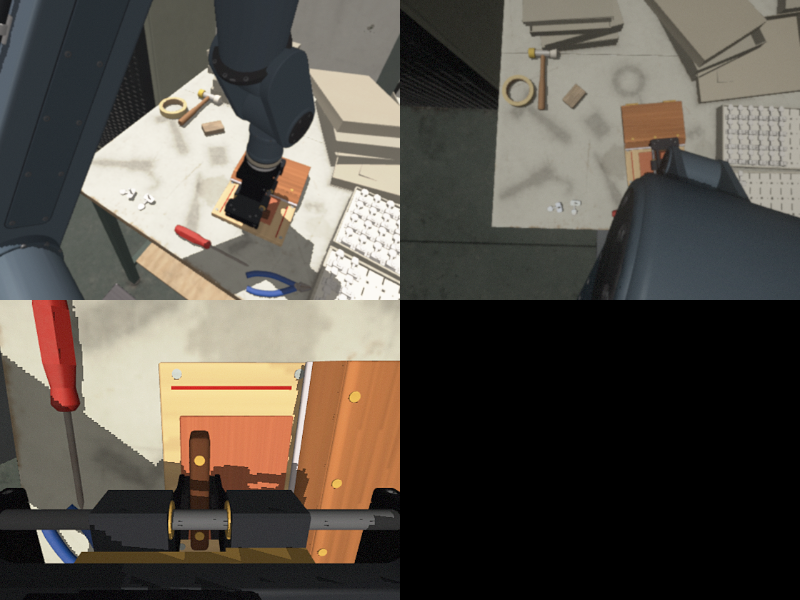

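The wrist view shows the strip held level above the board. In that view the left red line is at row ~387 and the strip's left edge at row ~417, with the free edge just short of the lip. Next I'll measure the relative alignment.

Run:
```python
from h import *
c=load("/tmp/wrist3.npz");W=world(c)*1000;z=W[...,2];f=c["frame"].astype(int)
ex=np.array([.9943,.1063]);ey=np.array([-.1063,.9943])
X=W[...,:2]@ex-534;Y=W[...,:2]@ey+61.5
ok=(X>-130)&(X<30)&(Y>-20)&(Y<110)
pl=ok&(z>38)&(z<50)&(f[...,0]-f[...,1]>40)
print("plate z",np.median(z[pl]),pl.sum(),"X",np.percentile(X[pl],[.5,1,99,99.5]),"Y",np.percentile(Y[pl],[99,99.5,99.9]))
# plane tilt
A=np.c_[X[pl],Y[pl],np.ones(pl.sum())];print("plane",np.linalg.lstsq(A,z[pl],rcond=None)[0])
# left edge line: for each column take max Y
def fit(p): 
    l=cv2.fitLine(p.astype(np.float32),cv2.DIST_HUBER,0,.01,.01).ravel(); return np.degrees(np.arctan2(l[1],l[0])).round(2),l[2:].round(1)
P=np.c_[X[pl],Y[pl]]
b=np.digitize(P[:,0],np.arange(-90,-12,3));print("left edge",fit(np.array([P[b==i][P[b==i][:,1].argmax()] for i in np.unique(b) if (b==i).sum()>10][1:-1])))
b=np.digitize(P[:,1],np.arange(10,55,3));print("free edge",fit(np.array([P[b==i][P[b==i][:,0].argmax()] for i in np.unique(b) if (b==i).sum()>10][1:-1])))
red=ok&(z>8)&(z<25)&(f[...,0]-f[...,1]>90)&(Y>65)
print("red",red.sum(),fit(np.c_[X[red],Y[red]]),np.median(z[red]))
rib=ok&(z>62)&(z<80)&(Y>0)&(abs(X+82)<15);print("rib",rib.sum(),np.median(z[rib]),np.median(X[rib]),Y[rib].max())
lip=(abs(Y)<100)&(abs(X)<12)&(z>22)&(z<30.5)&(abs(f[...,0]-f[...,2])<40);print("lip",lip.sum(),np.percentile(X[lip],[1,5,50]),Y[lip].min(),Y[lip].max())
bd=ok&(z>12)&(z<20);print("board leftedge",np.percentile(Y[bd],99.5), "front",np.percentile(X[bd],.5))
```

```text
plate z 44.12385120855639 17509 X [-94.77870735 -94.18276823  29.53193913  29.78985544] Y [92.86856159 94.34198913 95.72483979]
plane [-3.60519346e-02 -8.78605700e-03  4.27305091e+01]
left edge (np.float32(0.13), array([-46.1,  57.4], dtype=float32))
free edge (np.float32(89.98), array([29.9, 30.4], dtype=float32))
red 835 (np.float32(0.06), array([-54.5,  76. ], dtype=float32)) 17.004554482114575
rib 3307 70.2164112073553 -80.77299647381062 47.74848513795033
lip 1691 [0.48490257 0.75041503 2.50951941] -16.222936632253607 95.56769399412175
board leftedge 95.5515654414001 front -113.59605719501045
```

Request:
{"op": "step_arm", "data": {"motion": [[[0, 0, 0, 0, -1.4, -8, 0], [0, 0, 0, 0, -1.4, -14, 0], [0, 0, 0, 0, -1.4, -18, 0], [0, 0, 0, 0, -1.4, -20, 0], [0, 0, 0, 0, -1.4, -22, 0], [0, 0, 0, 0, -1.4, -23, 0], [0, 0, 0, 0, -1.4, -24, 0], [0, 0, 0, 0, -1.4, -24, 0]]]}}

```text
time_s: 8.87
position: [0.456, -0.0141, 0.2061]
tcp_rot: [[-0.0, -0.105, 0.994], [-0.0, 0.994, 0.105], [-1.0, -0.0, -0.0]]
force: [-1.1, -0.2, 1.3]
opening: 0.156
```

```bash
cat > m.py <<'E'
from rig import bot
import sys
from h import *
s=bot.read_state(); print(s["position"].round(4),s["force"].round(1),s["opening"].round(3))
c=bot.capture("wrist");cv2.imwrite(f"pics/w{sys.argv[1]}.png",c["frame"][:,:,::-1])
W=world(c)*1000;z=W[...,2];f=c["frame"].astype(int)
ex=np.array([.9943,.1063]);ey=np.array([-.1063,.9943])
X=W[...,:2]@ex-534;Y=W[...,:2]@ey+61.5
ok=(X>-130)&(X<0)&(Y>-20)&(Y<110)
d=f[...,0]-f[...,1]
def fit(p): 
    l=cv2.fitLine(p.astype(np.float32),cv2.DIST_HUBER,0,.01,.01).ravel(); return np.degrees(np.arctan2(l[1],l[0])).round(2),l[2:].round(1)
pl=ok&(z>14)&(z<28)&(d>60)&(Y<64)&(X>-100)
P=np.c_[X[pl],Y[pl]];print("plate z",np.median(z[pl]),P.max(0),P.min(0))
print("plane",np.linalg.lstsq(np.c_[P,np.ones(len(P))],z[pl],rcond=None)[0])
b=np.digitize(P[:,0],np.arange(-90,-5,3));print("left",fit(np.array([P[b==i][P[b==i][:,1].argmax()] for i in np.unique(b) if (b==i).sum()>10][2:-2])))
b=np.digitize(P[:,1],np.arange(0,60,3));print("free",fit(np.array([P[b==i][P[b==i][:,0].argmax()] for i in np.unique(b) if (b==i).sum()>10][2:-2])))
red=ok&(z>8)&(z<25)&(d>90)&(Y>65);print("red",fit(np.c_[X[red],Y[red]]))
rib=ok&(z>40)&(z<56)&(Y>0)&(X<-30)&(X>-100);print("rib",np.median(z[rib]),np.median(X[rib]),Y[rib].max())
lid=(abs(Y)<100)&(X>35)&(X<110)&(z>30)&(z<60);print("lid z",np.median(z[lid]),np.polyfit(X[lid],z[lid],1))
E
python3 m.py 4
```

```text
Traceback (most recent call last):
  File "m.py", line 4, in <module>
    s=bot.read_state(); print(s["position"].round(4),s["force"].round(1),s["opening"].round(3))
                                                                         ^^^^^^^^^^^^^^^^^^
AttributeError: 'float' object has no attribute 'round'
```

```bash
sed -i 's/s\["opening"\].round(3)/s["opening"]/' m.py; python3 m.py 4
```

```text
[ 0.456  -0.0141  0.2061] [-1.1 -0.2  1.3] 0.15634026618682967
plate z 20.585806813762872 [-11.49084164  55.52845183] [-96.02339297  -5.05612214]
plane [ 1.55862843e-03 -1.58743534e-03  2.07076023e+01]
left (np.float32(0.08), array([-46.9,  55.4], dtype=float32))
free (np.float32(89.88), array([-11.8,  28.5], dtype=float32))
red (np.float32(-0.24), array([-52.4,  76.1], dtype=float32))
rib 46.395782846336566 -81.33475800464325 45.78930905335448
lid z 41.69049348632424 [-4.21825603e-03  4.18733763e+01]
```

View pics/w4.png

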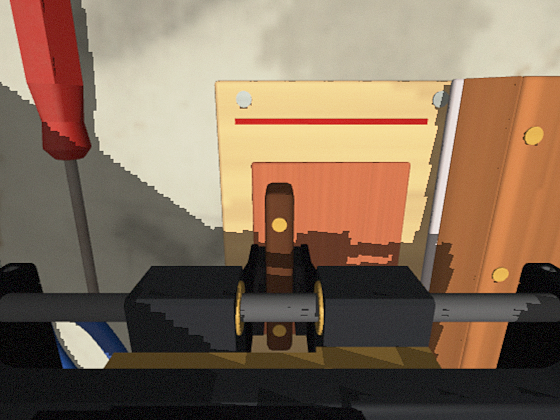

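The plate lies flat on the board at row ~163 in the view, with its free edge at column ~409 and the lip at column ~445. It is centred to about 0.5 mm and square to the lip. I'll start the slide.

Request:
{"op": "step_arm", "data": {"motion": [[[0, 0, 0, 1, 0.5, 0, 0], [0, 0, 0, 3, 0.7, 0, 0], [0, 0, 0, 5, 0.9, 0, 0], [0, 0, 0, 7, 1.1, 0, 0], [0, 0, 0, 9, 1.4, 0, 0], [0, 0, 0, 11, 1.6, 0, 0], [0, 0, 0, 13, 1.8, 0, 0], [0, 0, 0, 15, 2.0, 0, 0], [0, 0, 0, 17, 2.2, 0, 0], [0, 0, 0, 19, 2.4, 0, 0], [0, 0, 0, 20, 2.6, 0, 0], [0, 0, 0, 20, 2.6, 0, 0]]]}}

```text
time_s: 9.92
position: [0.4746, -0.011, 0.206]
tcp_rot: [[-0.005, -0.106, 0.994], [0.001, 0.994, 0.106], [-1.0, 0.002, -0.005]]
force: [-4.6, -1.1, 7.2]
opening: 0.156
```

```bash
python3 m.py 5
```

```text
[ 0.4746 -0.011   0.206 ] [-4.6 -1.1  7.2] 0.15648140324079515
plate z 20.58313428463088 [-1.14766267e-02  5.69568710e+01] [-78.09619079  -3.78813455]
plane [ 1.86202648e-03 -1.73316193e-03  2.07036963e+01]
left (np.float32(0.0), array([-40.4,  56.8], dtype=float32))
free (np.float32(89.87), array([-0.1, 32.2], dtype=float32))
red (np.float32(0.05), array([-49.9,  76.2], dtype=float32))
rib 46.375249611552036 -63.334736962306124 47.037791522436194
lid z 41.68104381559743 [-4.67149321e-04  4.17085424e+01]
```

View pics/w5.png

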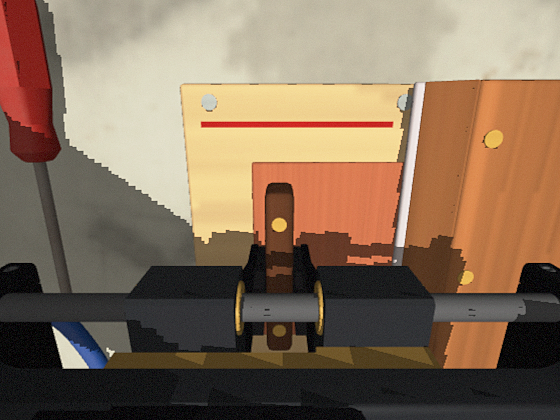

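The free edge is now about 6 mm under the lip, and the cover top still reads 41.7 mm, so it hasn't lifted. I'll continue with a small sideways correction.

Request:
{"op": "step_arm", "data": {"motion": [[[0, 0, 0, 2, 0, 0, 0], [0, 0, 0, 4, 0.1, 0, 0], [0, 0, 0, 6, 0.2, 0, 0], [0, 0, 0, 8, 0.3, 0, 0], [0, 0, 0, 10, 0.5, 0, 0], [0, 0, 0, 11.5, 0.7, 0, 0], [0, 0, 0, 13, 0.8, 0, 0], [0, 0, 0, 14, 0.9, 0, 0], [0, 0, 0, 14, 0.9, 0, 0]]]}}

```text
time_s: 10.72
position: [0.4884, -0.0101, 0.206]
tcp_rot: [[-0.005, -0.106, 0.994], [0.001, 0.994, 0.106], [-1.0, 0.002, -0.005]]
force: [-6.8, 0.7, 8.3]
opening: 0.159
```

Request:
{"op": "step_arm", "data": {"motion": [[[0, 0, 0, 0.7, 0.1, 0, 0], [0, 0, 0, 1.4, 0.2, 0, 0], [0, 0, 0, 2.0, 0.2, 0, 0], [0, 0, 0, 2.0, 0.2, 0, 0]]]}}

```text
time_s: 11.05
position: [0.4902, -0.01, 0.206]
tcp_rot: [[-0.006, -0.106, 0.994], [0.001, 0.994, 0.106], [-1.0, 0.002, -0.006]]
force: [-6.6, 0.1, 8.5]
opening: 0.161
```

```bash
python3 m.py 6
```

```text
[ 0.4902 -0.01    0.206 ] [-6.6  0.1  8.5] 0.16146873664317923
plate z 20.554193545087223 [-1.42828888e-02  5.64466258e+01] [-62.75854047  -3.73580876]
plane [ 2.95092444e-03 -1.47335854e-03  2.06886717e+01]
left (np.float32(0.09), array([-36.2,  56.3], dtype=float32))
free (np.float32(-89.98), array([-0.1, 27.4], dtype=float32))
red (np.float32(0.01), array([-54.6,  76.2], dtype=float32))
rib 46.39066673425057 -47.811459928641625 46.547019713048186
lid z 41.68380830560306 [2.14385937e-04 4.16677745e+01]
```

Request:
{"op": "step_arm", "data": {"motion": [[[0, 0, 0, 0.5, 0, 0, 0], [0, 0, 0, 1.0, 0.1, 0, 0], [0, 0, 0, 1.5, 0.1, 0, 0], [0, 0, 0, 1.5, 0.1, 0, 0]]]}}

```text
time_s: 11.43
position: [0.491, -0.0099, 0.206]
tcp_rot: [[-0.008, -0.106, 0.994], [0.001, 0.994, 0.106], [-1.0, 0.002, -0.008]]
force: [-8.9, -0.7, 9.0]
opening: 0.155
```

Request:
{"op": "step_arm", "data": {"motion": [[[0, 0, 0, 0.5, 0.1, 0, 0], [0, 0, 0, 1.0, 0.1, 0, 0], [0, 0, 0, 1.5, 0.2, 0, 0], [0, 0, 0, 1.5, 0.2, 0, 0]]]}}

```text
time_s: 11.77
position: [0.4916, -0.0098, 0.206]
tcp_rot: [[-0.011, -0.107, 0.994], [0.001, 0.994, 0.107], [-1.0, 0.002, -0.011]]
force: [-10.4, -3.8, 10.5]
opening: 0.16
```

```bash
python3 m.py 7; python3 -c "
from rig import bot;s=bot.read_state();print(s['moment'],s['tcp_rot'].round(4))"
```

```text
[ 0.4916 -0.0098  0.206 ] [-10.4  -3.8  10.5] 0.16035397233052362
plate z 20.55527073122146 [-5.05888635e-03  5.65187951e+01] [-62.1131431   -3.45870163]
plane [1.76864953e-03 1.35879742e-04 2.05994889e+01]
left (np.float32(-0.41), array([-33.2,  56.2], dtype=float32))
free (np.float32(-89.94), array([-0.1, 30.4], dtype=float32))
red (np.float32(-0.12), array([-51.9,  76.2], dtype=float32))
rib 46.39248691208731 -47.27698448065365 46.67794947318418
lid z 41.67980471400122 [4.01069745e-04 4.16595946e+01]
[-0.73179808  1.31194661 -0.07304052] [[-0.0108 -0.1065  0.9943]
 [ 0.0014  0.9943  0.1065]
 [-0.9999  0.0025 -0.0106]]
```

View pics/w7.png

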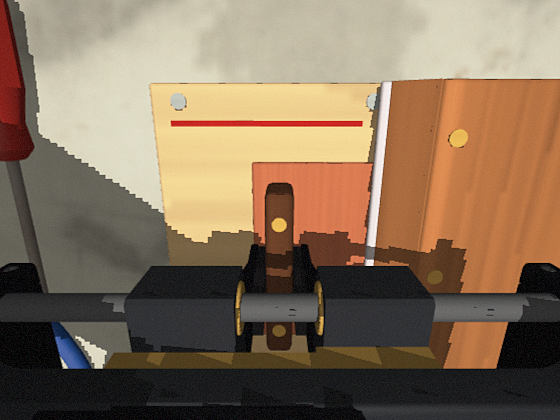

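Request:
{"op": "step_arm", "data": {"motion": [[[0, 0, 0, 0.5, 0.1, 0, 0], [0, 0, 0, 1.0, 0.1, 0, 0], [0, 0, 0, 1.5, 0.2, 0, 0], [0, 0, 0, 2, 0.2, 0, 0], [0, 0, 0, 2, 0.2, 0, 0], [0, 0, 0, 2, 0.2, 0, 0]]]}}

```text
time_s: 12.32
position: [0.4923, -0.0098, 0.206]
tcp_rot: [[-0.015, -0.107, 0.994], [0.002, 0.994, 0.107], [-1.0, 0.003, -0.015]]
force: [-13.1, -6.0, 13.2]
opening: 0.153
```

```bash
python3 m.py 8; python3 -c "
from rig import bot;s=bot.read_state();print(s['moment'],s['tcp_rot'].round(4))"
```

```text
[ 0.4923 -0.0098  0.206 ] [-13.1  -6.   13.2] 0.1531414821422654
plate z 20.54802522798287 [-2.15480681e-03  5.63067554e+01] [-62.0738306   -4.34574853]
plane [ 1.66595559e-03 -4.93443325e-04  2.06151862e+01]
left (np.float32(-0.06), array([-38.9,  56.1], dtype=float32))
free (np.float32(89.95), array([-0.1, 30.7], dtype=float32))
red (np.float32(-0.06), array([-47.9,  76.2], dtype=float32))
rib 46.37072152191362 -47.2264029985719 46.60519520117171
lid z 41.67787695610458 [2.43096151e-04 4.16585149e+01]
[-1.20848616  1.86190082 -0.06956059] [[-0.015  -0.1072  0.9941]
 [ 0.0015  0.9942  0.1072]
 [-0.9999  0.0031 -0.0147]]
```

The rib no longer moves under extra push: it stayed at -47.2 mm for another 2 mm commanded, so the strip is against the stop. It is square to the lip, centred to about 0.1 mm, and the cover hasn't moved. I'll ease the side load and press down.

Request:
{"op": "step_arm", "data": {"motion": [[[0, 0, 0, -0.3, -0.3, -0.3, 0], [0, 0, 0, -0.6, -0.5, -0.6, 0], [0, 0, 0, -1.0, -0.7, -0.9, 0], [0, 0, 0, -1.0, -0.7, -1.2, 0], [0, 0, 0, -1.0, -0.7, -1.2, 0]]]}}

```text
time_s: 12.78
position: [0.4918, -0.0099, 0.2059]
tcp_rot: [[-0.012, -0.106, 0.994], [0.002, 0.994, 0.107], [-1.0, 0.003, -0.012]]
force: [-12.4, -2.2, 22.7]
opening: 0.157
```

Request:
{"op": "step_arm", "data": {"motion": [[[0, 0, 0, 0, 0, 0, 0], [0, 0, 0, 0, 0, 0, 0], [0, 0, 0, 0, 0, 0, 0], [0, 0, 0, 0, 0, 0, 0], [0, 0, 0, 0, 0, 0, 0], [0, 0, 0, 0, 0, 0, 0], [0, 0, 0, 0, 0, 0, 0], [0, 0, 0, 0, 0, 0, 0]]]}}

```text
time_s: 13.45
position: [0.4918, -0.0099, 0.2059]
tcp_rot: [[-0.012, -0.107, 0.994], [0.002, 0.994, 0.107], [-1.0, 0.003, -0.012]]
force: [-12.3, -2.3, 23.2]
opening: 0.157
```

```bash
python3 m.py 9
python3 - <<'E'
from rig import bot
import cv2,numpy as np
a=[cv2.resize(bot.capture(n)["frame"][:,:,::-1],(400,300)) for n in("scene","top")]
w=cv2.resize(cv2.imread("pics/w9.png"),(400,300));cv2.imwrite("pics/all9.png",np.vstack([np.hstack(a),np.hstack([w,w*0])]))
E
```

```text
[ 0.4918 -0.0099  0.2059] [-12.3  -2.3  23.2] 0.1572328158400188
plate z 20.561893706023653 [-1.41780295e-02  5.63722251e+01] [-62.1149069   -3.78106496]
plane [ 2.04917593e-03 -1.44076375e-03  2.06653676e+01]
left (np.float32(-0.44), array([-35.7,  56.2], dtype=float32))
free (np.float32(-89.98), array([-0.1, 30.7], dtype=float32))
red (np.float32(0.01), array([-53.5,  76.2], dtype=float32))
rib 46.351692853447204 -47.258859528947994 46.49646870586738
lid z 41.68229166006315 [5.92891093e-04 4.16445916e+01]
```

View pics/all9.png

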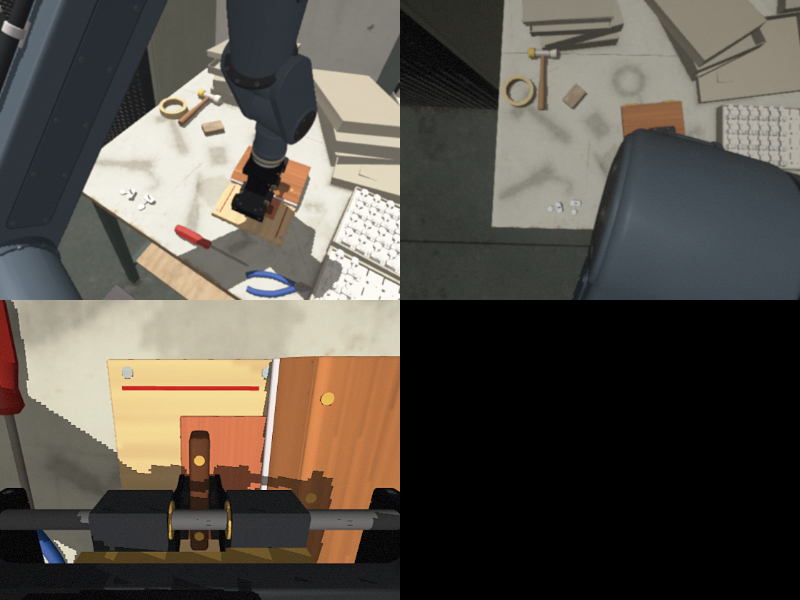

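The pictures show the cover shut, the strip tucked under the lip and held by its rib, and the other items where they started. The readings are steady, so I'm handing in.

```bash
python3 -c "
from rig import bot;print(bot.hand_in())"
```

```text
the job is handed in; nothing more can be done
None
```

The job is handed in after about 13.5 s of the 54 s allowed. I shut the cover and carried the strip by its rib to the front board. I then slid its free edge under the lip to the stop; at hand-in the arm was still gripping the rib and pressing down.

What the last checks showed:
- **Cover:** its top face read 41.7 mm at every check through the slide and the final press, against 41 mm expected when shut, so it did not lift.
- **Seating:** the rib is 47 to 48 mm in front of the lip, with 48 mm meaning fully home. It did not move any further under an extra 2 mm of commanded push.
- **Centring and flatness:** the strip is midway between the red lines to within a few tenths of a millimetre, measured from its left edge to the left line; the right side was never in view. The plate's tilt reads about 0.1°.
- **Forces:** the arm presses down with about 23 N and pushes toward the stop with about 12 N. The grip is steady at about 14 mm, the rib's width.
- **Other items:** nothing else was touched, going by the pictures; I did not re-measure the other items.

**Readings that disagreed:**
- **Strip angle:** the short visible left edge gave between -0.44° and -0.06° in repeat pictures. I took that as pixel noise; at most it would leave one end of the free edge under 1 mm short.
- **Camera offset:** the wrist camera's positions differ from the fixed cameras' by 1 to 2 mm. I used the wrist view for aligning the strip to the press.
- **Tool lean:** the tool leans about 0.7° from pushing against the stop.

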